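# Step-stack the tent-peg trays

### The arm

A 6-joint arm with a two-finger parallel gripper is mounted at the origin on the work surface. World frame = base frame: x ahead of the robot, y to its left, z up, the work surface at z = 0. Lengths are in m, angles in rad, forces in N, time in s.
With the tool pointing down it reaches from about 0.25 to 0.725 m from the base axis. Payload 9.7 kg.
Tool frame: the origin (TCP) lies at the centre of the arm's flange, where the gripper is bolted on; the fingertips stand 173 mm ahead of it and the grasp point (between the pads) lies 155 mm ahead of it; x points along the fingers, y is the direction in which the jaws open and shut, and the axes are right-handed (so a half turn about x gives the same grasp; the last joint's range is limited). The gripper opens to 85 mm and grips with 20 to 120 N. Pads are 22 mm wide; open, the fingers measure 114 mm over their backs; the gripper's body (76 mm by 85 mm) begins 54 mm behind the grasp point. The pads swing forward as they close: fully open they stand 13 mm farther back than shut.
Start: joints at [-1.292, 0.087, 0.176, 1.66, 0, 1.571], TCP at [0.151, -0.529, 0.405] pointing down, gripper open.
Joint ranges: [-3.13, 3.13], [-0.85, 1.81], [-1.15, 1.24], [-2.2, 2.28], [-1.44, 1.52], [-3.14, 3.14]. Speed limits (rad/s): [2.22, 2.22, 2.57, 3.14, 3.14, 3.14].

### API

Orientations are given as a unit quaternion [x, y, z, w].
In Python, from plant import status, snapshot, camera_params, robot gives the robot as it stands.
- The arm moves only by the shell command python3 -m pendant 'ROWS'. ROWS is JSON, a list of rows, each an object with "rot": the turn, a rotation vector about the tool's x, y, z in degrees, a list of three; "offset": the shift along the tool's x, y, z in mm, a list of three; "gripper": the closure in counts, from 0 (fully open) to 255 (shut). In form: [{"rot": [wx, wy, wz], "offset": [x, y, z], "gripper": gripper}, ...]. A call has 1 to 20 rows; each row shifts and turns the commanded pose from where the row before left it, along the tool's axes as they then stand; what a row does not reach is not made up. A row lasts 1/10 s, in which the tool goes at most 50 mm and 8.59 degrees, less where a joint would pass 70% of its speed; a pose out of reach is approached as far as the arm can. A call with a gripper value outside its range is refused whole. The fingers move at their own pace and stop on an object; the grip force is fixed at half the most. Time passes only in rows, so rows that do not move let the fingers close. It gives the time, the measured TCP pose, the force and the opening at its end, in the units of the state.
- status.read_state(): the state, without advancing time (a new reading comes with each control period).
- snapshot(name): name is "scene" or "side" or "wrist"; returns the picture (420x560x3 uint8, red, green, blue); there is no depth.
- camera_params(name): a dict with "mtx" (3x3 intrinsics, pixels), "rvec" (rotation vector, rad) and "tvec" (3), from world to camera coordinates, as OpenCV has them; the wrist camera has in their place "hand_eye" (4x4, takes a point from camera to tool coordinates, whose origin is the TCP and whose axes are the tool frame's). Camera axes: x right, y down, z forward; pixel columns grow to the right and rows downward; lengths in m; the calibration is good to about 2 mm. The wrist camera is an equidistant fisheye: a pixel r from the principal point sees the ray r / f radians off the axis. A picture is of the moment at which its call begins: read the wrist's pose just before it. camera_params takes no time and is no camera call.
- robot.close_job(): hands the job in, once; it reports no verdict.
The state is a dict: "time": time; "joint_pos": joint angles; "dq": joint speeds; "joint_efforts": joint torques, N m; "tool_pos": TCP position; "orientation": TCP orientation; "wrist_force": force on the tool from outside, world axes, zero at the start; "wrist_torque": the same for the moment, N m; "gripper_width": finger opening in m.
Only numpy, scipy, OpenCV 4.12 (cv2) and the standard library are available. Lean on these libraries where they do the work, as an engineer would, in place of code of your own. Each camera call takes 0.05 s, during which the arm holds its last target.

### The job

Stack the three tent-peg trays in a zigzag so that an end of each stays open for picking out pegs: leave the grey tray where it stands, set the green tray on it stepped about 3 cm endwise towards the side where the black case stands, then set the orange tray on the green one stepped about 3 cm back the other way, directly above the grey. Each tray's foot must sit down inside the rims of the tray below, with the tray level. Set the trays down rather than dropping them, keep the pegs in their trays, and don't disturb the mallet, mug or case door.

Things in the scene. Friction and masses are not known exactly. Their poses are not given: they have to be found in the camera images.
- grey_tray_c (a point): Grey open-topped plastic peg tray, 180 long (its x axis) x 60 wide (y) x 39 high, symmetric end for end, walls 4 thick, inner floor 9 above its underside. Point: the tray's centre, 19.5 above its underside; z up. Base of the stack, 0.45 kg, on the table, its length running left to right within 20 degrees; two clear pegs in it.
- green_tray_c (a point): Green open-topped plastic peg tray, 180 long (its x axis) x 60 wide (y) x 39 high, symmetric end for end, walls 4 thick, inner floor 9 above its underside. Point: the tray's centre, 19.5 above its underside; z up. About 0.2 kg, on the table left or right of the grey tray, pointing away from the robot within 26 degrees; two blue pegs in it. Grip across the 60 mm width.
- orange_tray_c (a point): Orange open-topped plastic peg tray, 180 long (its x axis) x 60 wide (y) x 39 high, symmetric end for end, walls 4 thick, inner floor 9 above its underside. Point: the tray's centre, 19.5 above its underside; z up. Same as the green one, on the other side of the grey tray; two blue pegs in it. Grip across the 60 mm width.
- case_c (a point): Black plastic case, 100 deep x 140 wide x 100 high with a carrying handle to 123, fixed on the table at the far left or far right of the work (on one side or the other of the grey tray's ends); the point is its centre, 50 above the table. Its open front faces the robot (-x).
- case_door_handle (a point): Knob of the case's swing door (138 wide, 98 high), which stands open in front of the case. Leave alone.
- mallet_c (a point): Steel peg mallet, 280 long with a head 90 across and 44 thick, lying on the table on the side opposite the case; the point is mid-length, 22 above the table. Leave alone.
- mug_c (a point): White mug, 80 across, 85 high, on the table beyond the grey tray; the point is on its axis half-way up. Leave alone.
- grey_tray: Grey tray, origin at the centre of its underside. Under each tray a centred foot 6 deep, 100 long x 47 wide, goes inside the 172 x 52 opening of the tray below; the long rims then carry the tray. Seated, each tray is 33 higher than the one below (39 if caught on a rim). The foot meets the end wall below at a step of 36.
- green_tray: Body of the green tray; origin at the centre of its underside.
- orange_tray: Body of the orange tray; origin at the centre of its underside.
- blue_peg1_c (a point): Blue aluminium Y-section tent peg, 148 long, 18 across, 14 high, lying loose lengthwise in the green tray; the point is about its centre. It stays in that tray.
- blue_peg2_c (a point): Blue aluminium Y-section tent peg, 148 long, 18 across, 14 high, lying loose lengthwise in the green tray; the point is about its centre. It stays in that tray.
- blue_peg3_c (a point): Blue aluminium Y-section tent peg, 148 long, 18 across, 14 high, lying loose lengthwise in the orange tray; the point is about its centre. It stays in that tray.
- blue_peg4_c (a point): Blue aluminium Y-section tent peg, 148 long, 18 across, 14 high, lying loose lengthwise in the orange tray; the point is about its centre. It stays in that tray.
- clear_peg1_c (a point): Clear plastic tent peg, 146 long, 16 wide, 11 high, lying loose lengthwise in the grey tray; the point is about its centre. It stays in that tray.
- clear_peg2_c (a point): Clear plastic tent peg, 146 long, 16 wide, 11 high, lying loose lengthwise in the grey tray; the point is about its centre. It stays in that tray.
Things that resemble listed ones, but are neither listed nor needed, are in the scene too. What is meant by the grey_tray is not purple, and is the larger of those in its own colour. Of the things that look like the green_tray, the middle-sized one is meant.

How it is judged:
On the way:
1. the green tray rests level on the grey one, foot inside its rims, stepped about 30 mm towards the case's side, and is let go (((x of case_c in the frame of grey_tray_c above 0 m and x of green_tray_c in the frame of grey_tray_c between 0.021 and 0.039 m) or (x of case_c in the frame of grey_tray_c below 0 m and x of green_tray_c in the frame of grey_tray_c between -0.039 and -0.021 m)) and z of green_tray_c in the frame of grey_tray_c between 0.03 and 0.0355 m and y of green_tray_c in the frame of grey_tray_c between -0.005 and 0.005 m and angle between the x axis of green_tray_c and the x axis of grey_tray_c, either way round below 0.15 rad and angle between green_tray_c's own z axis and vertical below 0.06 rad and contact force between the fingers and green_tray below 0.05 N), for 0.2 s.
At the end, for the whole second after the job is handed in: Green on grey stepped 21-39 mm to the case's side; orange on green stepped 21-39 mm back, within 19 mm of over the grey; each seated (pitch 30-35.5 mm), sideways within 5 mm, aligned within 0.15 rad, tilt under 0.06 rad, at rest, released; each peg centre within 40 mm of its tray's (all of step 1 and (x of orange_tray_c in the frame of green_tray_c between 0.021 and 0.039 m or x of orange_tray_c in the frame of green_tray_c between -0.039 and -0.021 m) and x of orange_tray_c in the frame of grey_tray_c between -0.019 and 0.019 m and z of orange_tray_c in the frame of green_tray_c between 0.03 and 0.0355 m and y of orange_tray_c in the frame of green_tray_c between -0.005 and 0.005 m and angle between the x axis of orange_tray_c and the x axis of green_tray_c, either way round below 0.15 rad and angle between orange_tray_c's own z axis and vertical below 0.06 rad and linear speed of each of grey_tray, green_tray, orange_tray below 0.02 m/s and contact force between the fingers and grey_tray below 0.05 N and contact force between the fingers and orange_tray below 0.05 N and distance between each of blue_peg1_c, blue_peg2_c and green_tray_c below 0.04 m and distance between each of blue_peg3_c, blue_peg4_c and orange_tray_c below 0.04 m and distance between each of clear_peg1_c, clear_peg2_c and grey_tray_c below 0.04 m); the robot touches nothing.
It fails at once if the grey tray is shifted more than 30 mm (distance of grey_tray_c from where it was at the start of the episode above 0.03 m).
It fails at once if the mallet is moved more than 30 mm (distance of mallet_c from where it was at the start of the episode above 0.03 m).
It fails at once if the mug is moved more than 30 mm (distance of mug_c from where it was at the start of the episode above 0.03 m).
It fails at once if the case door is swung so that its knob moves more than 30 mm (distance of case_door_handle from where it was at the start of the episode above 0.03 m).
It fails at once if the green or orange tray is dropped (over 0.5 m/s with the fingers off it, a fall of more than about 13 mm) ((contact force between the fingers and green_tray below 0.05 N and linear speed of green_tray above 0.5 m/s) or (contact force between the fingers and orange_tray below 0.05 N and linear speed of orange_tray above 0.5 m/s)).
It also fails if it takes over 54 s, if anything falls off the work surface, if the arm or the gripper's body presses on something with over 40 N, if the wrist force passes 120 N, or if a joint passes its speed limit or range.

## Working session

There is one attempt and no reset: what is moved stays moved. The work goes in short steps, Python scripts to look and compute and a shell command to move; the robot and the scene stay as the last step left them, time stands still between calls to the robot, and variables do not carry over. Pictures are saved under pics/ and viewed, and the job is handed in when it is done.

```bash
ls; mkdir -p pics
python3 - <<'E'
from plant import status, snapshot, camera_params
import cv2,json
print(status.read_state())
for n in ("scene","side","wrist"):
    p=camera_params(n); print(n,p)
    cv2.imwrite(f"pics/{n}0.png",cv2.cvtColor(snapshot(n),cv2.COLOR_RGB2BGR))
E
```

```text
pics
{'time': 0.0, 'joint_pos': array([-1.29203565e+00,  8.74261609e-02,  1.75134972e-01,  1.65978327e+00,
       -1.69838015e-05,  1.57079722e+00]), 'dq': array([-7.12034545e-04,  1.82676515e-03,  1.22666468e-04, -1.71836759e-04,
       -4.78728385e-04,  7.86832420e-05]), 'joint_efforts': array([-2.43595105e-04, -5.20380592e+01,  4.64814699e+01,  1.60084834e-02,
        5.98968904e-05,  2.67816830e-06]), 'tool_pos': array([ 0.15133787, -0.52876649,  0.40400199]), 'orientation': array([-0.70018063, -0.09868433,  0.70031808, -0.09779098]), 'wrist_force': array([-0.00754389,  0.34293458, -0.85192248]), 'wrist_torque': array([ 0.00939073, -0.01651998, -0.01007363]), 'gripper_width': 0.08523509184068684}
scene {'mtx': array([[438.90307946,   0.        , 274.735535  ],
       [  0.        , 438.90307946, 211.70597511],
       [  0.        ,   0.        ,   1.        ]]), 'rvec': array([ 1.18546061,  2.52109885, -0.7866307 ]), 'tvec': array([ 0.34887927, -0.26310057,  1.71056667])}
side {'mtx': array([[476.24994666,   0.        , 283.84352209],
       [  0.        , 476.24994666, 204.72524601],
       [  0.        ,   0.        ,   1.        ]]), 'rvec': array([ 0.23403346, -2.65717234,  1.45790709]), 'tvec': array([0.4897143 , 0.12642211, 1.66860685])}
wrist {'mtx': array([[325.1922621 ,   0.        , 276.95935776],
       [  0.        , 325.1922621 , 214.12403005],
       [  0.        ,   0.        ,   1.        ]]), 'hand_eye': array([[ 1.92204597e-03, -3.22746641e-01,  9.46483445e-01,
         3.07379977e-02],
       [ 9.99996964e-01,  2.07960108e-03, -1.32158242e-03,
        -3.00325291e-04],
       [-1.54177171e-03,  9.46483112e-01,  3.22749658e-01,
        -8.20257116e-02],
       [ 0.00000000e+00,  0.00000000e+00,  0.00000000e+00,
         1.00000000e+00]])}
```

View pics/scene0.png

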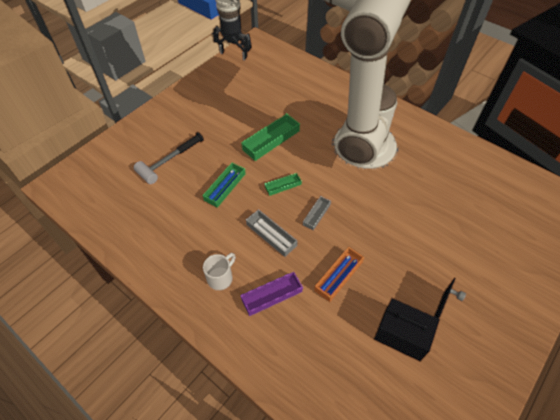

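View pics/side0.png

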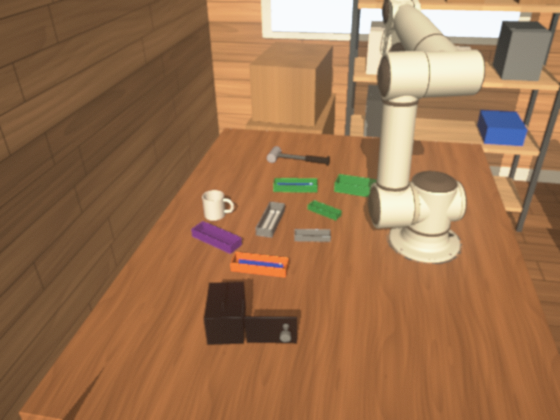

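View pics/wrist0.png

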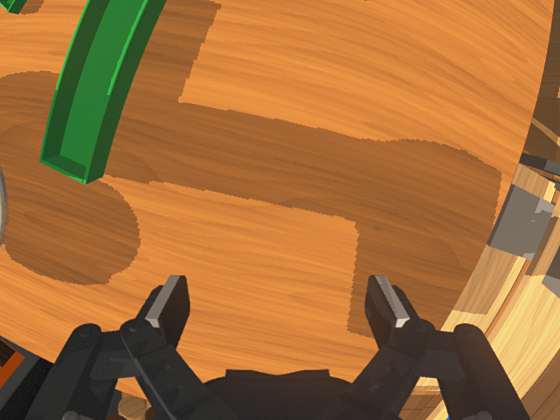

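Candidates seen in the scene view:
- **Green:** large and empty at (271,137), middle-sized with blue pegs at (224,185), small at (283,184). I choose (224,185).
- **Grey:** large with clear pegs at (271,232), small at (317,213). The purple one at (272,294) is excluded. I choose (271,232).
- **Orange:** only the one at (340,275).
- **Others:** case at (410,328), so on the right in this view, with its knob at (461,295). Mallet at (170,158), mug at (218,271).

Next, a close crop to check the choices and rough positions.

```bash
cat > h.py <<'E'
import numpy as np, cv2
from scipy.spatial.transform import Rotation as R
from plant import status, snapshot, camera_params
def ray(name,px):
    p=camera_params(name); px=np.atleast_2d(np.float64(px)); K=p["mtx"]
    n=(px-[K[0,2],K[1,2]])/K[0,0]
    Rm=cv2.Rodrigues(p["rvec"])[0]
    d=np.c_[n,np.ones(len(n))]@Rm
    return -Rm.T@p["tvec"], d
def wray(px,st):
    p=camera_params("wrist"); px=np.atleast_2d(np.float64(px)); K=p["mtx"]
    n=(px-[K[0,2],K[1,2]])/K[0,0]; th=np.linalg.norm(n,axis=1); 
    d=np.c_[n/np.maximum(th,1e-9)[:,None]*np.sin(th)[:,None],np.cos(th)]
    H=p["hand_eye"]; Rt=R.from_quat(st["orientation"]).as_matrix()
    return Rt@H[:3,3]+st["tool_pos"], d@(Rt@H[:3,:3]).T
def onz(cd,z):
    c,d=cd; return (c+d*((z-c[2])/d[:,2])[:,None])[:,:2]
def wproj(P,st):
    p=camera_params("wrist"); H=p["hand_eye"]; K=p["mtx"]; Rt=R.from_quat(st["orientation"]).as_matrix()
    q=((np.atleast_2d(P)-st["tool_pos"])@Rt-H[:3,3])@H[:3,:3]
    r=np.linalg.norm(q[:,:2],axis=1); th=np.arctan2(r,q[:,2])
    return q[:,:2]/r[:,None]*th[:,None]*K[0,0]+[K[0,2],K[1,2]]
def save(n,im): cv2.imwrite(n,cv2.cvtColor(im,cv2.COLOR_RGB2BGR))
E
python3 - <<'E'
from h import *
s=cv2.cvtColor(cv2.imread("pics/scene0.png"),cv2.COLOR_BGR2RGB)
save("pics/crop0.png",cv2.resize(s[110:370,120:490],None,fx=2.1,fy=2.1,interpolation=cv2.INTER_CUBIC))
for n,z,px in [("case top",.1,(410,320)),("knob",.05,(461,295)),("mallethead",.03,(146,172)),("mallet end",.01,(202,137)),("mug",.0425,(218,271)),("grey",.03,(271,232)),("smallgrey",.02,(317,213)),("orange",.03,(340,275)),("green",.03,(224,185)),("smallgreen",.02,(283,184)),("biggreen",.03,(271,137)),("purple",.03,(272,294))]:
    print(n,onz(ray("scene",px),z).round(3))
E
```

```text
case top [[0.561 0.496]]
knob [[0.373 0.573]]
mallethead [[ 0.646 -0.526]]
mallet end [[ 0.381 -0.509]]
mug [[ 0.772 -0.039]]
grey [[ 0.553 -0.009]]
smallgrey [[0.39  0.059]]
orange [[0.537 0.256]]
green [[ 0.509 -0.265]]
smallgreen [[ 0.366 -0.111]]
biggreen [[ 0.223 -0.287]]
purple [[0.72  0.135]]
```

View pics/crop0.png

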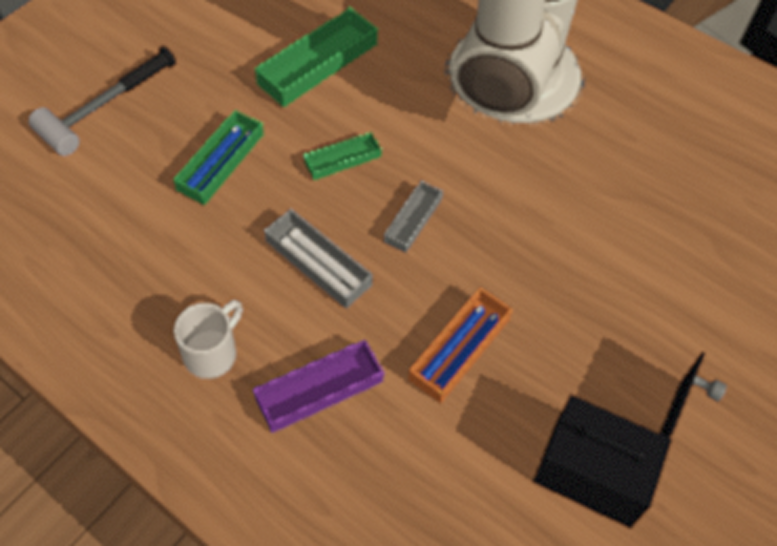

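Close crop confirms the choices: the middle green tray with blue pegs at (220,157), the larger grey tray with clear pegs at (318,257) and the orange tray at (460,343). The case is on the +y side. Next, coarse yaws from colour masks.

```bash
cat >> h.py <<'E'
def masks(im):
    hsv=cv2.cvtColor(im,cv2.COLOR_RGB2HSV); h,s,v=cv2.split(hsv)
    return {"green":((h>50)&(h<75)&(s>120)&(v>50)),"orange":((h>3)&(h<12)&(s>205)&(v>120)),"grey":((s<45)&(v>50)&(v<175))}
def blobs(m,amin):
    m=cv2.morphologyEx(m.astype(np.uint8)*255,cv2.MORPH_CLOSE,np.ones((5,5)))
    c,_=cv2.findContours(m,cv2.RETR_EXTERNAL,cv2.CHAIN_APPROX_NONE)
    return [x[:,0] for x in c if cv2.contourArea(x)>amin]
def rect(xy):
    (c,wh,a)=cv2.minAreaRect((xy*1000).astype(np.float32))
    if wh[0]<wh[1]: wh=wh[::-1]; a+=90
    a=(a+90)%180-90
    return np.round(c,1),np.round(wh,1),round(a,2)
E
python3 - <<'E'
from h import *
for n in("scene","side"):
    im=cv2.cvtColor(cv2.imread(f"pics/{n}0.png"),cv2.COLOR_BGR2RGB)
    for k,m in masks(im).items():
        for b in blobs(m,120):
            c=b.mean(0)
            if 180<c[0]<370 and 120<c[1]<310: print(n,k,c.round(),*rect(onz(ray(n,b),.037)))
st=status.read_state(); print(R.from_quat(st["orientation"]).as_matrix().round(3))
E
```

```text
scene green [283. 184.] [ 376.2 -103. ] [124.2  48.3] -27.48
scene green [224. 184.] [ 508.4 -263.9] [187.   68.5] 8.25
scene green [270. 137.] [ 224.1 -286.1] [248.5  99.2] -8.42
scene grey [217. 271.] [767.  -37.5] [98.5 86.4] -13.68
scene grey [271. 232.] [556.6  -8.2] [189.2  67.5] 85.59
scene grey [316. 213.] [398.9  61.1] [129.5  43.8] 8.18
side green [324. 210.] [361.1 -86.7] [131.4  57.1] -26.51
side green [295. 185.] [ 497.8 -252. ] [172.1  97.4] 9.0
side green [352. 185.] [ 268.  -289.7] [138.2 136.9] -8.35
side grey [312. 235.] [381.2  76. ] [110.1  52.9] 9.37
[[-0.     0.275 -0.961]
 [ 0.001 -0.961 -0.275]
 [-1.    -0.001 -0.   ]]
```

```bash
python3 -m pendant '[{"rot":[0,0,0],"offset":[0,-30,-38],"gripper":0},{"rot":[0,0,0],"offset":[0,-30,-38],"gripper":0},{"rot":[0,0,0],"offset":[0,-30,-38],"gripper":0},{"rot":[0,0,0],"offset":[0,-30,-38],"gripper":0},{"rot":[0,0,0],"offset":[0,-30,-38],"gripper":0},{"rot":[0,0,0],"offset":[0,-30,-38],"gripper":0},{"rot":[0,0,0],"offset":[0,-30,-38],"gripper":0},{"rot":[0,0,0],"offset":[0,-30,-38],"gripper":0},{"rot":[0,0,0],"offset":[0,-30,-38],"gripper":0},{"rot":[0,0,0],"offset":[0,-30,-38],"gripper":0},{"rot":[0,0,0],"offset":[0,-30,-38],"gripper":0},{"rot":[0,0,0],"offset":[0,-30,-38],"gripper":0},{"rot":[0,0,0],"offset":[0,-30,-38],"gripper":0},{"rot":[0,0,0],"offset":[0,-27,-38],"gripper":0}]'
python3 -m pendant '[{"rot":[-8.5,0,0],"offset":[0,0,0],"gripper":0},{"rot":[-8.5,0,0],"offset":[0,0,0],"gripper":0},{"rot":[-8.5,0,0],"offset":[0,0,0],"gripper":0},{"rot":[-8.5,0,0],"offset":[0,0,0],"gripper":0},{"rot":[-8.5,0,0],"offset":[0,0,0],"gripper":0},{"rot":[-8.5,0,0],"offset":[0,0,0],"gripper":0},{"rot":[-8.5,0,0],"offset":[0,0,0],"gripper":0},{"rot":[-8.5,0,0],"offset":[0,0,0],"gripper":0},{"rot":[0,0,0],"offset":[0,0,0],"gripper":0}]'
python3 - <<'E'
from h import *
st=status.read_state(); print(st["time"],st["tool_pos"],st["joint_pos"].round(2),R.from_quat(st["orientation"]).as_matrix().round(3))
import pickle; pickle.dump(st,open("st1.pkl","wb"))
save("pics/wrist1.png",snapshot("wrist"))
E
```

```text
time: 1.55
tool_pos: [0.5488, 0.0207, 0.4045]
orientation: [-0.7, -0.098, 0.7, -0.098]
wrist_force: [0.6, 0.3, 1.1]
gripper_width: 0.0855
time: 2.45
tool_pos: [0.5481, 0.0186, 0.4044]
orientation: [-0.525, -0.474, 0.525, -0.474]
wrist_force: [0.1, -0.6, 0.6]
gripper_width: 0.0852
2.45 [0.54807141 0.01855322 0.40441387] [0.03 0.08 0.17 1.66 0.   1.71] [[-0.     0.995 -0.103]
 [-0.    -0.103 -0.995]
 [-1.    -0.     0.   ]]
```

View pics/wrist1.png

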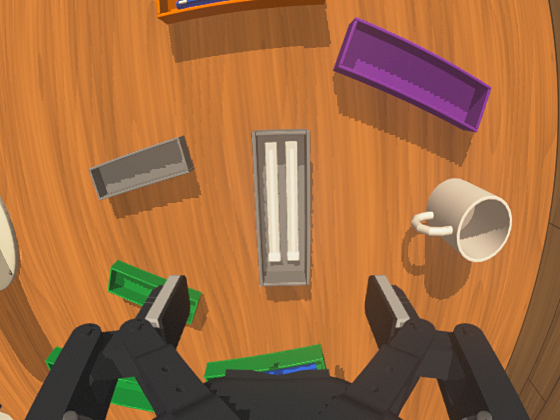

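The view shows the grey tray at (282,207) running top to bottom, with two clear pegs. The mug is at (470,220), purple at (415,75), small grey at (140,168), orange at top (240,5) and green partly visible at (265,365). Zooming on the grey rim.

Run:
```python
from h import *
im=cv2.cvtColor(cv2.imread("pics/wrist1.png"),cv2.COLOR_BGR2RGB)
a=cv2.resize(im[120:180,240:325],None,fx=6,fy=6,interpolation=cv2.INTER_CUBIC)
b=cv2.resize(im[240:295,240:325],None,fx=6,fy=6,interpolation=cv2.INTER_CUBIC)
save("pics/z1.png",np.vstack([a[:300],b[-300:]]))
import pickle
st=pickle.load(open("st1.pkl","rb"))
hsv=cv2.cvtColor(im,cv2.COLOR_RGB2HSV)
print(im[200,245:320:1].tolist()[0:75:1][0:25]); 
print(im[120:145,282].tolist())
```

```text
[[202, 125, 66], [198, 123, 62], [196, 120, 62], [195, 120, 63], [193, 121, 64], [189, 119, 65], [187, 116, 63], [190, 120, 62], [190, 117, 63], [171, 119, 81], [152, 133, 114], [156, 145, 129], [151, 136, 120], [122, 109, 95], [94, 79, 67], [110, 95, 84], [124, 111, 96], [122, 108, 94], [118, 105, 93], [133, 119, 106], [146, 134, 120], [151, 136, 121], [213, 193, 170], [234, 222, 196], [229, 216, 190]]
[[200, 123, 60], [207, 127, 63], [211, 129, 65], [208, 127, 60], [211, 128, 63], [215, 132, 66], [217, 132, 62], [219, 133, 66], [215, 132, 68], [180, 129, 94], [138, 123, 109], [163, 151, 135], [173, 156, 138], [154, 141, 123], [127, 112, 98], [120, 105, 90], [122, 105, 93], [123, 108, 94], [122, 107, 94], [120, 106, 92], [120, 104, 91], [121, 107, 93], [120, 106, 92], [120, 106, 92], [120, 107, 93]]
```

View pics/z1.png

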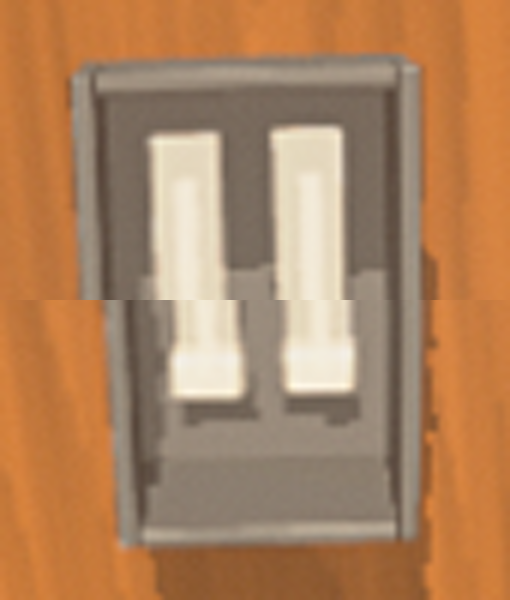

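```bash
cat >> h.py <<'E'
def fitrect(xy,z=None):
    """xy in m: refined rect via line fits per side. returns centre mm, size, yaw deg"""
    c,wh,a=rect(xy); c=np.float64(c)
    for _ in range(3):
        t=np.deg2rad(a); u=np.array([np.cos(t),np.sin(t)]); v=np.array([-u[1],u[0]])
        q=xy*1000-c; p=np.c_[q@u,q@v]; L,W=wh
        out={}
        for s in(1,-1):
            m=(np.abs(p[:,0])<.4*L)&(p[:,1]*s>.35*W); 
            k=np.polyfit(p[m,0],p[m,1],1); r=p[m,1]-np.polyval(k,p[m,0]); mm=np.abs(r)<2; k=np.polyfit(p[m,0][mm],p[m,1][mm],1)
            out["w",s]=k
            m=(np.abs(p[:,1])<.35*W)&(p[:,0]*s>.4*L); out["l",s]=np.median(p[m,0])
        da=np.arctan((out["w",1][0]+out["w",-1][0])/2)
        c=c+u*(out["l",1]+out["l",-1])/2+v*(out["w",1][1]+out["w",-1][1])/2
        wh=(out["l",1]-out["l",-1],out["w",1][1]-out["w",-1][1]); a+=np.rad2deg(da)
    return c.round(1),np.round(wh,1),round(a,2),[round(float(np.rad2deg(out["w",s][0])),2) for s in(1,-1)]
E
python3 - <<'E'
from h import *
import pickle
st=pickle.load(open("st1.pkl","rb"))
im=cv2.cvtColor(cv2.imread("pics/wrist1.png"),cv2.COLOR_BGR2RGB)
s=cv2.cvtColor(cv2.resize(im,None,fx=4,fy=4,interpolation=cv2.INTER_LINEAR),cv2.COLOR_RGB2HSV)[...,1]
for th in(100,115,130):
  for b in blobs(s<th,10000):
    b=(b+.5)/4-.5; c=b.mean(0)
    if np.hypot(*(c-[282,207]))<20: print(th,c,fitrect(onz(wray(b,st),.039)),rect(onz(wray(b,st),.039)))
E
```

```text
100 [282.37469679 206.25341116] (array([549.7, -11.3]), array([180.9,  59.3]), np.float64(85.94), [-0.05, 0.05]) (array([549.7, -11.4]), array([181.3,  59.9]), 85.9)
115 [282.39374244 206.29821644] (array([549.7, -11.3]), array([181.4,  59.8]), np.float64(85.95), [-0.06, 0.06]) (array([549.7, -11.4]), array([181.9,  60.4]), 85.78)
130 [282.38675407 206.2577607 ] (array([549.8, -11.4]), array([181.9,  60.3]), np.float64(85.94), [-0.06, 0.06]) (array([549.8, -11.4]), array([182.5,  60.9]), 85.89)
```

```bash
python3 -m pendant '[{"rot":[0,0,0],"offset":[0,3,46],"gripper":0},{"rot":[0,0,0],"offset":[0,3,46],"gripper":0},{"rot":[0,0,0],"offset":[0,3,46],"gripper":0},{"rot":[0,0,0],"offset":[0,3,46],"gripper":0},{"rot":[0,0,0],"offset":[0,3,46],"gripper":0},{"rot":[0,0,0],"offset":[0,3,46],"gripper":0},{"rot":[8.5,0,0],"offset":[0,0,0],"gripper":0},{"rot":[8.5,0,0],"offset":[0,0,0],"gripper":0},{"rot":[8.5,0,0],"offset":[0,0,0],"gripper":0},{"rot":[8.5,0,0],"offset":[0,0,0],"gripper":0},{"rot":[8.5,0,0],"offset":[0,0,0],"gripper":0},{"rot":[8.5,0,0],"offset":[0,0,0],"gripper":0},{"rot":[8.5,0,0],"offset":[0,0,0],"gripper":0},{"rot":[8.5,0,0],"offset":[0,0,0],"gripper":0},{"rot":[8,0,0],"offset":[0,0,0],"gripper":0},{"rot":[0,0,0],"offset":[0,0,0],"gripper":0}]'
cat >> h.py <<'E'
def wmask(im,k):
    im=cv2.resize(im,None,fx=4,fy=4,interpolation=cv2.INTER_LINEAR)
    return masks(im)[k]
def trays(im,st,k,amin=20000,z=.039):
    m=wmask(im,k)
    for b in blobs(m,amin):
        b=(b+.5)/4-.5
        try: print(k,b.mean(0).round(),*fitrect(onz(wray(b,st),z)))
        except Exception as e: print(k,b.mean(0).round(),"skip")
def look(name,tag):
    st=status.read_state(); im=snapshot(name); save(f"pics/{tag}.png",im)
    Rm=R.from_quat(st["orientation"]).as_matrix()
    print("t",round(st["time"],2),"tcp",(st["tool_pos"]*1000).round(1),"a",np.rad2deg(np.arctan2(Rm[1,1],Rm[0,1])).round(2),"x",Rm[:,0].round(3),"F",st["wrist_force"].round(1),"w",round(st["gripper_width"]*1000,1))
    return st,im
E
python3 - <<'E'
from h import *
st,im=look("wrist","wrist2")
trays(im,st,"green");
E
```

```text
time: 4.1
tool_pos: [0.537, -0.2578, 0.4046]
orientation: [-0.705, -0.047, 0.706, -0.047]
wrist_force: [0.0, 0.5, -0.1]
gripper_width: 0.0851
t 4.1 tcp [ 537.  -257.8  404.6] a -82.38 x [-0.  0. -1.] F [ 0.   0.5 -0.1] w 85.1
green [285. 351.] skip
green [286. 211.] [ 501.1 -272.6] [178.7  58.1] 8.22 [0.03, -0.03]
  return _methods._mean(a, axis=axis, dtype=dtype,
  ret = ret.dtype.type(ret / rcount)
```

View pics/wrist2.png

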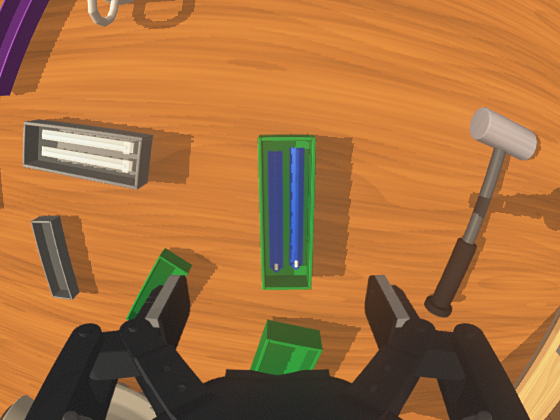

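The picture shows the chosen green tray at (286,211) with both blue pegs inside. The mallet is well right at (500,135), and the large green tray's end is at (290,345). Checking the fingertip depth from the open-finger pixels before descending.

Run:
```python
from h import *
st=status.read_state(); Rt=R.from_quat(st["orientation"]).as_matrix()
for x in(.150,.155,.16,.165,.173,.18):
  print(x,[wproj(st["tool_pos"]+Rt@np.array([x,s*.0425,z]),st).round(0).tolist() for s in(1,-1) for z in(-.011,.011)])
im=cv2.cvtColor(cv2.imread("pics/wrist2.png"),cv2.COLOR_BGR2RGB)
save("pics/z2.png",cv2.resize(im[255:345,120:225],None,fx=6,fy=6,interpolation=cv2.INTER_CUBIC))
```

```text
0.15 [[[375.0, 280.0]], [[368.0, 320.0]], [[180.0, 280.0]], [[187.0, 320.0]]]
0.155 [[[372.0, 274.0]], [[366.0, 314.0]], [[183.0, 274.0]], [[189.0, 313.0]]]
0.16 [[[369.0, 269.0]], [[363.0, 308.0]], [[186.0, 269.0]], [[191.0, 308.0]]]
0.165 [[[367.0, 264.0]], [[361.0, 302.0]], [[188.0, 264.0]], [[194.0, 302.0]]]
0.173 [[[363.0, 257.0]], [[358.0, 294.0]], [[192.0, 257.0]], [[197.0, 294.0]]]
0.18 [[[360.0, 251.0]], [[355.0, 287.0]], [[196.0, 251.0]], [[200.0, 287.0]]]
```

View pics/z2.png

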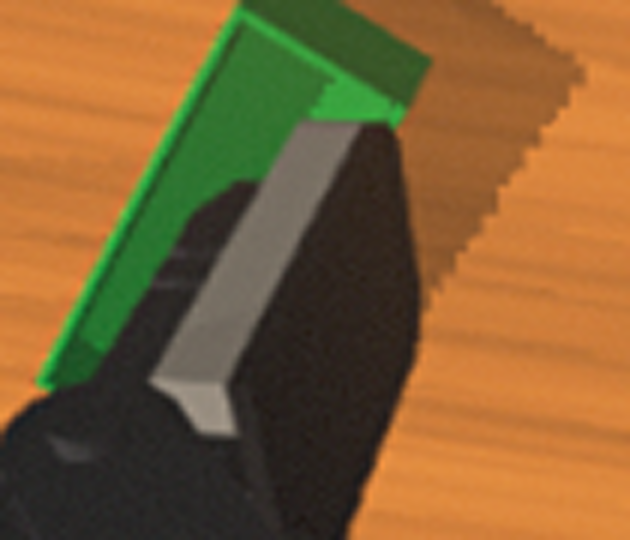

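```bash
python3 -m pendant '[{"rot":[-0.6,0,0],"offset":[0,0,0],"gripper":0},{"rot":[0,0,0],"offset":[0,9.5,37.6],"gripper":0},{"rot":[0,0,0],"offset":[45,0,0],"gripper":0},{"rot":[0,0,0],"offset":[45,0,0],"gripper":0},{"rot":[0,0,0],"offset":[40,0,0],"gripper":0},{"rot":[0,0,0],"offset":[0,0,0],"gripper":0}]'
python3 - <<'E' 2>/dev/null
from h import *
st,im=look("wrist","wrist3")
trays(im,st,"green"); 
E
```

```text
time: 4.75
tool_pos: [0.4997, -0.2721, 0.2691]
orientation: [-0.702, -0.055, 0.708, -0.052]
wrist_force: [-1.1, 0.0, -0.7]
gripper_width: 0.0854
t 4.75 tcp [ 499.7 -272.1  269.1] a -81.33 x [-0.008  0.004 -1.   ] F [-1.1  0.  -0.7] w 85.4
green [106. 304.] skip
green [281. 209.] [ 500.6 -272.7] [178.2  58.8] 8.21 [0.04, -0.04]
```

View pics/wrist3.png

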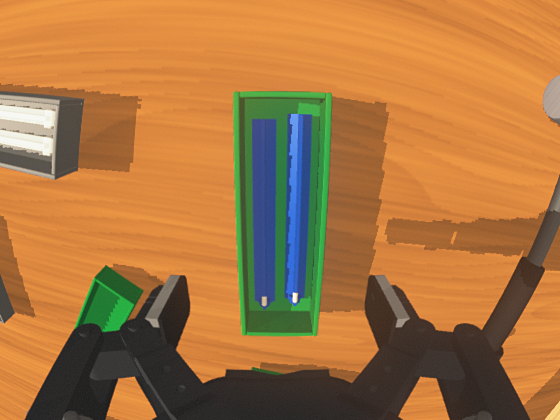

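The green tray is centred between the fingers at (281,210), and the measurement agrees with the earlier one. Descending and closing.

```bash
python3 -m pendant '[{"rot":[0,0,0],"offset":[40,0,0],"gripper":0},{"rot":[0,0,0],"offset":[30,0,0],"gripper":0},{"rot":[0,0,0],"offset":[15,0,0],"gripper":0},{"rot":[0,0,0],"offset":[7,0,0],"gripper":0},{"rot":[0,0,0],"offset":[0,0,0],"gripper":0},{"rot":[0,0,0],"offset":[0,0,0],"gripper":0}]'
python3 - <<'E' 2>/dev/null
from h import *
st,im=look("wrist","wrist4")
E
```

```text
time: 5.4
tool_pos: [0.5019, -0.2732, 0.1847]
orientation: [0.706, 0.052, -0.704, 0.053]
wrist_force: [0.1, -0.9, 0.3]
gripper_width: 0.0849
t 5.4 tcp [ 501.9 -273.2  184.7] a -81.42 x [ 0.002 -0.001 -1.   ] F [ 0.1 -0.9  0.3] w 84.9
```

View pics/wrist4.png

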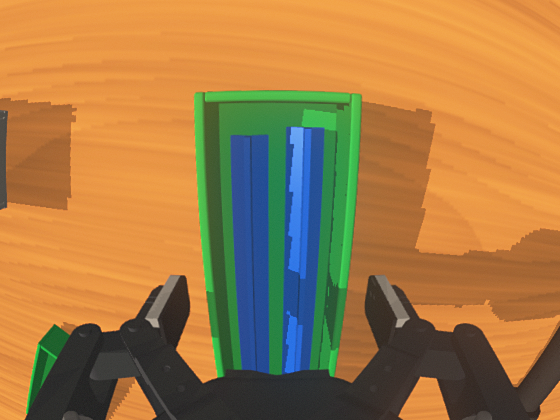

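```bash
python3 -m pendant '[{"rot":[0,0,0],"offset":[6,0,0],"gripper":0},{"rot":[0,0,0],"offset":[0,0,0],"gripper":0},{"rot":[0,0,0],"offset":[0,0,0],"gripper":255},{"rot":[0,0,0],"offset":[0,0,0],"gripper":255},{"rot":[0,0,0],"offset":[0,0,0],"gripper":255},{"rot":[0,0,0],"offset":[0,0,0],"gripper":255},{"rot":[0,0,0],"offset":[0,0,0],"gripper":255},{"rot":[0,0,0],"offset":[0,0,0],"gripper":255},{"rot":[0,0,0],"offset":[0,0,0],"gripper":255},{"rot":[0,0,0],"offset":[0,0,0],"gripper":255}]'
python3 - <<'E' 2>/dev/null
from h import *
st,im=look("wrist","wrist5")
E
```

```text
time: 6.45
tool_pos: [0.5013, -0.2729, 0.1771]
orientation: [0.705, 0.053, -0.705, 0.053]
wrist_force: [-0.8, -0.4, 5.3]
gripper_width: 0.059
t 6.45 tcp [ 501.3 -272.9  177.1] a -81.43 x [ 0.001 -0.    -1.   ] F [-0.8 -0.4  5.3] w 59.0
```

View pics/wrist5.png

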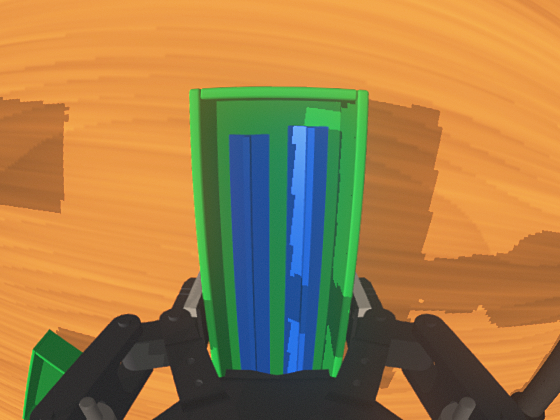

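Gripped: opening 59.0 mm and the rim is symmetric at about columns 191 and 367. Lifting, then measuring the tray in the hand.

```bash
python3 -m pendant '[{"rot":[0,0,0],"offset":[-10,0,0],"gripper":255},{"rot":[0,0,0],"offset":[-20,0,0],"gripper":255},{"rot":[0,0,0],"offset":[-30,0,0],"gripper":255},{"rot":[0,0,0],"offset":[-30,0,0],"gripper":255},{"rot":[0,0,0],"offset":[-30,0,0],"gripper":255},{"rot":[0,0,0],"offset":[-10,0,0],"gripper":255},{"rot":[0,0,0],"offset":[0,0,0],"gripper":255},{"rot":[0,0,0],"offset":[0,0,0],"gripper":255}]'
python3 - <<'E' 2>/dev/null
from h import *
st,im=look("wrist","wrist6")
m=wmask(im,"green")
# outer rim edges of tray in tool frame; rim plane at tool depth 177-39=138
K=camera_params("wrist")["mtx"];H=camera_params("wrist")["hand_eye"]
def tool(px,depth):
    px=np.atleast_2d(np.float64(px)); n=(px-[K[0,2],K[1,2]])/K[0,0]; th=np.linalg.norm(n,axis=1)
    d=np.c_[n/th[:,None]*np.sin(th)[:,None],np.cos(th)]@H[:3,:3].T; c=H[:3,3]
    return (c+d*((depth-c[0])/d[:,0])[:,None])[:,1:]*1000
L=[];Rr=[]
for r in range(110,270,5):
    x=np.flatnonzero(m[int((r+.5)*4),150*4:420*4])+600
    L.append(((x[0]+.5)/4-.5,r));Rr.append(((x[-1]+.5)/4-.5,r))
f=[]
for c in range(220,345,5):
    y=np.flatnonzero(m[60*4:,int((c+.5)*4)])+240
    f.append((c,(y[0]+.5)/4-.5))
l=tool(L,.138); r=tool(Rr,.138); ff=tool(f,.138)
for e in(l,r):
    k=np.polyfit(e[:,1],e[:,0],1); print("slope deg",np.rad2deg(np.arctan(k[0])).round(2),"y at z=0",k[1].round(2),"y at end",np.polyval(k,-90).round(2))
print("end z",np.polyfit(ff[:,0],ff[:,1],1).round(3))
E
```

```text
time: 7.3
tool_pos: [0.5011, -0.2727, 0.3051]
orientation: [-0.705, -0.053, 0.706, -0.052]
wrist_force: [0.2, 0.9, -3.7]
gripper_width: 0.0593
t 7.3 tcp [ 501.1 -272.7  305.1] a -81.42 x [-0.002  0.001 -1.   ] F [ 0.2  0.9 -3.7] w 59.3
slope deg -0.21 y at z=0 -29.61 y at end -29.28
slope deg -0.28 y at z=0 29.06 y at end 29.51
end z [ 6.0000e-03 -8.8712e+01]
```

View pics/wrist6.png

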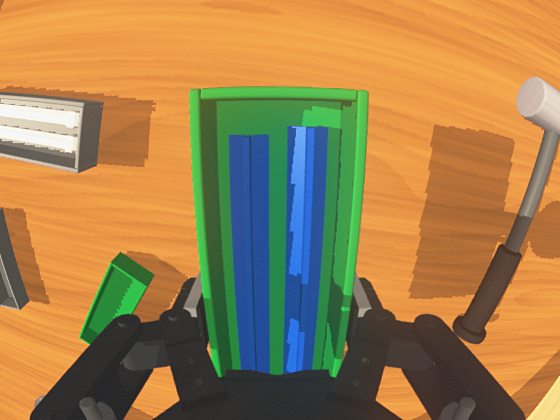

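```bash
python3 -m pendant '[{"rot":[0,0,0],"offset":[0,-20.2,-6.9],"gripper":255},{"rot":[0,0,0],"offset":[0,-40,-13.4],"gripper":255},{"rot":[0,0,0],"offset":[0,-40,-13.4],"gripper":255},{"rot":[0,0,0],"offset":[0,-40,-13.4],"gripper":255},{"rot":[0,0,0],"offset":[0,-40,-13.4],"gripper":255},{"rot":[0,0,0],"offset":[0,-40,-13.4],"gripper":255},{"rot":[0,0,0],"offset":[0,-40,-13.4],"gripper":255},{"rot":[0,0,0],"offset":[0,-21,-6.6],"gripper":255},{"rot":[-5,0,0],"offset":[0,0,0],"gripper":255},{"rot":[-8,0,0],"offset":[0,0,0],"gripper":255},{"rot":[-8,0,0],"offset":[0,0,0],"gripper":255},{"rot":[-8,0,0],"offset":[0,0,0],"gripper":255},{"rot":[-8,0,0],"offset":[0,0,0],"gripper":255},{"rot":[-8,0,0],"offset":[0,0,0],"gripper":255},{"rot":[-8,0,0],"offset":[0,0,0],"gripper":255},{"rot":[-8,0,0],"offset":[0,0,0],"gripper":255},{"rot":[-8,0,0],"offset":[0,0,0],"gripper":255},{"rot":[-8.5,0,0],"offset":[0,0,0],"gripper":255},{"rot":[0,0,0],"offset":[0,0,0],"gripper":255},{"rot":[0,0,0],"offset":[0,0,0],"gripper":255}]'
python3 - <<'E' 2>/dev/null
from h import *
st,im=look("wrist","wrist7")
E
```

```text
time: 9.35
tool_pos: [0.552, 0.0192, 0.3055]
orientation: [-0.517, -0.482, 0.518, -0.481]
wrist_force: [-0.5, -0.2, -2.4]
gripper_width: 0.0592
t 9.35 tcp [552.   19.2 305.5] a -4.18 x [-0.002 -0.    -1.   ] F [-0.5 -0.2 -2.4] w 59.2
```

View pics/wrist7.png

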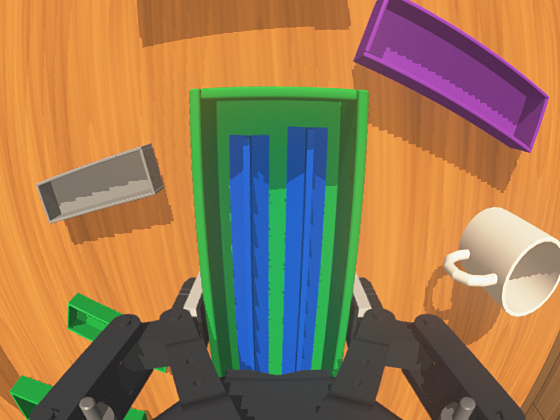

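```bash
python3 -m pendant '[{"rot":[-0.4,0,0],"offset":[0,0,0],"gripper":255},{"rot":[0,0,0],"offset":[25,0,0],"gripper":255},{"rot":[0,0,0],"offset":[30,0,0],"gripper":255},{"rot":[0,0,0],"offset":[20,0,0],"gripper":255},{"rot":[0,0,0],"offset":[5,0,0],"gripper":255},{"rot":[0,0,0],"offset":[0,0,0],"gripper":255},{"rot":[0,0,0],"offset":[0,0,0],"gripper":255},{"rot":[0,0,0],"offset":[0,0,0],"gripper":255}]'
python3 - <<'E' 2>/dev/null
from h import *
st,im=look("wrist","wrist8")
E
```

```text
time: 10.2
tool_pos: [0.5526, 0.0193, 0.2282]
orientation: [0.516, 0.484, -0.515, 0.485]
wrist_force: [-0.5, -0.2, -1.8]
gripper_width: 0.0596
t 10.2 tcp [552.6  19.3 228.2] a -3.54 x [ 0.002  0.    -1.   ] F [-0.5 -0.2 -1.8] w 59.6
```

View pics/wrist8.png

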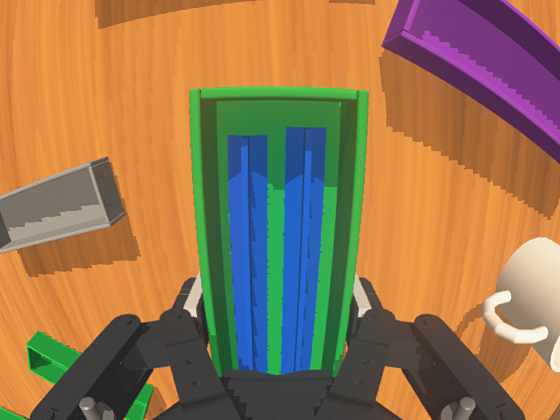

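```bash
python3 -m pendant '[{"rot":[0,0,0],"offset":[5,0,0],"gripper":255},{"rot":[0,0,0],"offset":[4,0,0],"gripper":255},{"rot":[0,0,0],"offset":[2,0,0],"gripper":255},{"rot":[0,0,0],"offset":[2,0,0],"gripper":255},{"rot":[0,0,0],"offset":[0,0,0],"gripper":255},{"rot":[0,0,0],"offset":[0,0,0],"gripper":255}]'
python3 - <<'E' 2>/dev/null
from h import *
st,im=look("scene","scene8")
save("pics/z8.png",cv2.resize(im[190:290,220:340],None,fx=6,fy=6,interpolation=cv2.INTER_CUBIC))
st,im=look("side","side8")
save("pics/z8s.png",cv2.resize(im[170:260,220:340],None,fx=6,fy=6,interpolation=cv2.INTER_CUBIC))
E
```

```text
time: 10.85
tool_pos: [0.5521, 0.0192, 0.2137]
orientation: [-0.515, -0.484, 0.515, -0.484]
wrist_force: [0.4, 1.2, -2.1]
gripper_width: 0.0592
t 10.85 tcp [552.1  19.2 213.7] a -3.53 x [-0.  0. -1.] F [ 0.4  1.2 -2.1] w 59.2
t 10.9 tcp [552.2  19.2 213.8] a -3.53 x [ 0. -0. -1.] F [ 0.9  0.1 -2.5] w 59.5
```

View pics/z8.png

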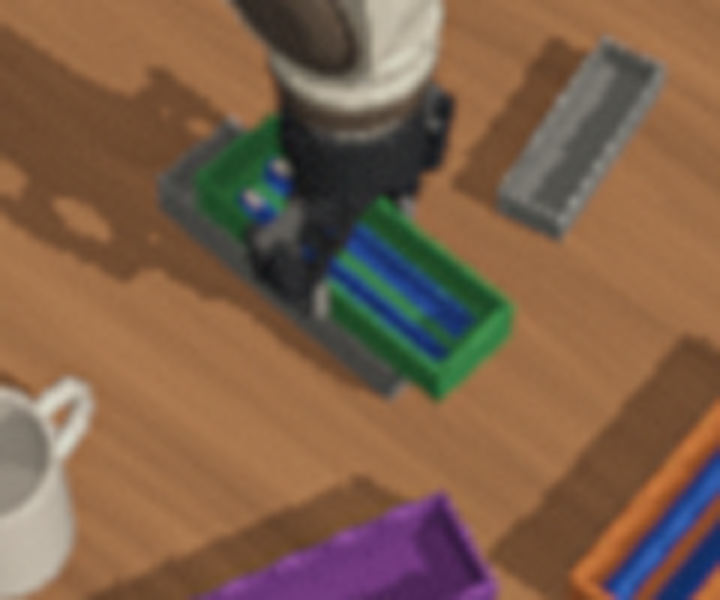

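View pics/z8s.png

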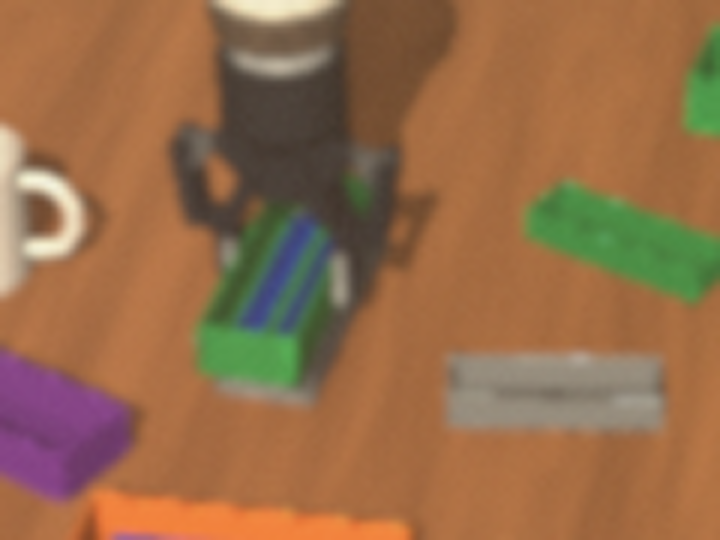

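No contact force at TCP z 213.7, below the 216 at which the foot would catch on a rim, so the foot is entering. Both views show green over grey, stepped to the case side. Lowering on.

```bash
python3 -m pendant '[{"rot":[0,0,0],"offset":[1.5,0,0],"gripper":255},{"rot":[0,0,0],"offset":[1.5,0,0],"gripper":255},{"rot":[0,0,0],"offset":[1,0,0],"gripper":255},{"rot":[0,0,0],"offset":[0,0,0],"gripper":255},{"rot":[0,0,0],"offset":[0,0,0],"gripper":255}]'
```

```text
time: 11.45
tool_pos: [0.5521, 0.0193, 0.2101]
orientation: [0.515, 0.484, -0.515, 0.484]
wrist_force: [-3.3, -0.7, 4.0]
gripper_width: 0.0592
```

Contact at TCP z 210.1, exactly the 33 mm pitch, so it is seated. Releasing.

```bash
python3 -m pendant '[{"rot":[0,0,0],"offset":[0,0,0],"gripper":128},{"rot":[0,0,0],"offset":[0,0,0],"gripper":0},{"rot":[0,0,0],"offset":[0,0,0],"gripper":0},{"rot":[0,0,0],"offset":[0,0,0],"gripper":0},{"rot":[0,0,0],"offset":[0,0,0],"gripper":0},{"rot":[0,0,0],"offset":[0,0,0],"gripper":0},{"rot":[0,0,0],"offset":[0,0,0],"gripper":0}]'
python3 -m pendant '[{"rot":[0,0,0],"offset":[-20,0,0],"gripper":0},{"rot":[0,0,0],"offset":[-40,0,0],"gripper":0},{"rot":[0,0,0],"offset":[-45,0,0],"gripper":0},{"rot":[0,0,0],"offset":[-45,0,0],"gripper":0},{"rot":[0,0,0],"offset":[-45,0,0],"gripper":0},{"rot":[0,0,0],"offset":[0,0,0],"gripper":0},{"rot":[0,0,0],"offset":[0,0,0],"gripper":0},{"rot":[0,0,0],"offset":[0,0,0],"gripper":0}]'
python3 - <<'E' 2>/dev/null
from h import *
st,im=look("wrist","wrist9")
trays(im,st,"green",z=.072)
E
```

```text
time: 12.15
tool_pos: [0.5522, 0.0192, 0.2097]
orientation: [-0.515, -0.484, 0.515, -0.484]
wrist_force: [-0.6, -0.5, -0.6]
gripper_width: 0.0852
time: 12.95
tool_pos: [0.5521, 0.0192, 0.4035]
orientation: [-0.515, -0.485, 0.516, -0.484]
wrist_force: [-0.5, 0.8, -1.0]
gripper_width: 0.0852
t 12.95 tcp [552.1  19.2 403.5] a -3.53 x [-0.002 -0.    -1.   ] F [-0.5  0.8 -1. ] w 85.2
green [130. 280.] [372.2 -70.7] [68.2 49.1] -26.7 [0.2, -0.21]
green [278. 186.] [551.  20.] [178.2  58.3] 86.22 [0.05, -0.05]
```

View pics/wrist9.png

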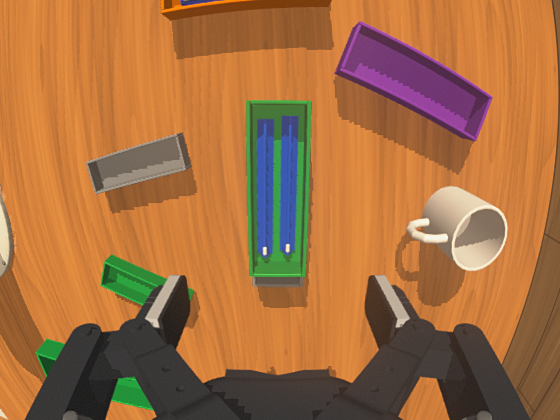

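Green measures (551.0, 20.0) at its rim height, yaw 86.2°. Relative to grey that is a step of 31.3 mm towards the case, 0.9 mm sideways and 0.3° off; the picture shows a strip of grey end at (278,281) and both pegs inside. On to orange.

```bash
python3 -m pendant '[{"rot":[0,0,0],"offset":[0,-10,-39],"gripper":0},{"rot":[0,0,0],"offset":[0,-10,-39],"gripper":0},{"rot":[0,0,0],"offset":[0,-10,-39],"gripper":0},{"rot":[0,0,0],"offset":[0,-10,-39],"gripper":0},{"rot":[0,0,0],"offset":[0,-10,-39],"gripper":0},{"rot":[0,0,0],"offset":[0,-10,-39],"gripper":0},{"rot":[-8.5,0,0],"offset":[0,0,0],"gripper":0},{"rot":[-8.5,0,0],"offset":[0,0,0],"gripper":0},{"rot":[-8.5,0,0],"offset":[0,0,0],"gripper":0},{"rot":[-8.5,0,0],"offset":[0,0,0],"gripper":0},{"rot":[-8.5,0,0],"offset":[0,0,0],"gripper":0},{"rot":[-8.5,0,0],"offset":[0,0,0],"gripper":0},{"rot":[-8.5,0,0],"offset":[0,0,0],"gripper":0},{"rot":[-8.5,0,0],"offset":[0,0,0],"gripper":0},{"rot":[-8.5,0,0],"offset":[0,0,0],"gripper":0},{"rot":[-8.5,0,0],"offset":[0,0,0],"gripper":0},{"rot":[-8.5,0,0],"offset":[0,0,0],"gripper":0},{"rot":[0,0,0],"offset":[0,0,0],"gripper":0},{"rot":[0,0,0],"offset":[0,0,0],"gripper":0}]'
python3 - <<'E' 2>/dev/null
from h import *
st,im=look("wrist","wrist10")
print(im[210,230:330:4].tolist()); print(st["joint_pos"].round(2))
trays(im,st,"orange")
E
```

```text
time: 14.9
tool_pos: [0.5066, 0.2564, 0.4037]
orientation: [0.002, 0.708, -0.002, 0.707]
wrist_force: [0.1, -0.9, -0.8]
gripper_width: 0.0851
t 14.9 tcp [506.6 256.4 403.7] a 89.72 x [-0.001 -0.001 -1.   ] F [ 0.1 -0.9 -0.8] w 85.1
[[172, 106, 55], [173, 106, 57], [174, 108, 57], [221, 113, 46], [241, 123, 10], [214, 101, 13], [74, 72, 141], [80, 91, 179], [92, 127, 233], [83, 71, 139], [215, 102, 22], [86, 76, 144], [86, 77, 140], [86, 77, 138], [85, 75, 142], [217, 101, 11], [231, 109, 7], [217, 128, 63], [218, 133, 65], [220, 134, 67], [160, 95, 51], [161, 96, 51], [166, 102, 53], [172, 104, 53], [171, 103, 51]]
[0.47 0.13 0.22 1.66 0.   0.47]
```

View pics/wrist10.png

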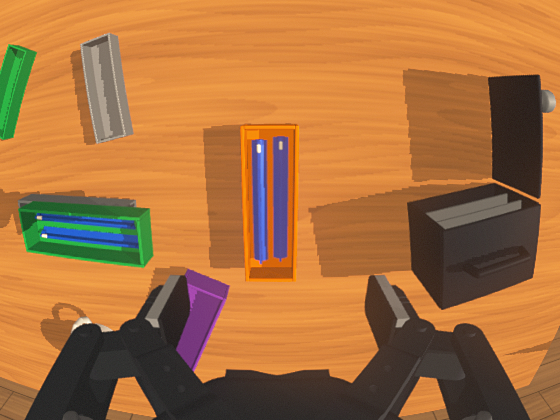

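Orange tray at (270,203) with two blue pegs; the case is at (475,235), well clear on the right. Its hue needs a saturation-based mask.

```bash
sed -i 's/"orange":((h>3)&(h<12)&(s>205)&(v>120))/"orange":((h<18)\&(s>212)\&(v>90))/' h.py
python3 - <<'E' 2>/dev/null
from h import *
st=status.read_state()
im=cv2.cvtColor(cv2.imread("pics/wrist10.png"),cv2.COLOR_BGR2RGB)
m=wmask(im,"orange"); cv2.imwrite("pics/m10.png",cv2.resize(m[400:1240,900:1260].astype(np.uint8)*255,None,fx=.6,fy=.6))
trays(im,st,"orange")
E
```

```text
orange [270. 200.] [529.2 249. ] [180.9  59.7] -0.17 [-0.01, 0.01]
```

View pics/m10.png

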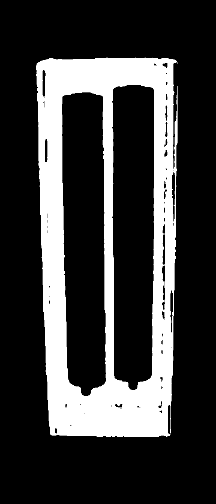

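```bash
python3 -m pendant '[{"rot":[0,0,0],"offset":[0,-7.3,22.6],"gripper":0},{"rot":[0,0,0],"offset":[45,0,0],"gripper":0},{"rot":[0,0,0],"offset":[45,0,0],"gripper":0},{"rot":[0,0,0],"offset":[40,0,0],"gripper":0},{"rot":[0,0,0],"offset":[0,0,0],"gripper":0},{"rot":[0,0,0],"offset":[0,0,0],"gripper":0},{"rot":[0,0,0],"offset":[0,0,0],"gripper":0}]'
python3 - <<'E' 2>/dev/null
from h import *
st,im=look("wrist","wrist11")
trays(im,st,"orange")
E
```

```text
time: 15.65
tool_pos: [0.5298, 0.2495, 0.2776]
orientation: [0.001, 0.706, 0.0, 0.708]
wrist_force: [0.3, 0.6, -0.1]
gripper_width: 0.0851
t 15.65 tcp [529.8 249.5 277.6] a 89.92 x [ 0.003  0.002 -1.   ] F [ 0.3  0.6 -0.1] w 85.1
orange [275. 211.] [529.5 248.7] [179.1  59.5] -0.19 [0.02, -0.02]
```

View pics/wrist11.png

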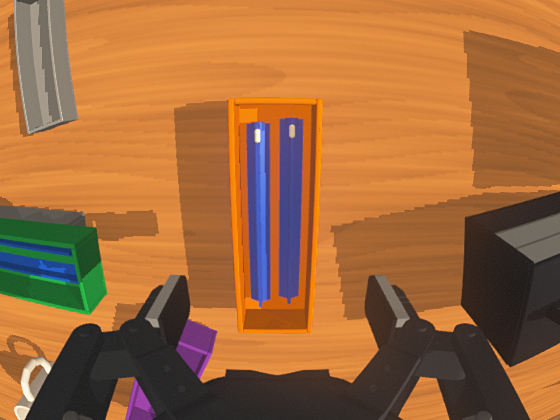

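```bash
python3 -m pendant '[{"rot":[0,0,0],"offset":[40,0,0],"gripper":0},{"rot":[0,0,0],"offset":[30,0,0],"gripper":0},{"rot":[0,0,0],"offset":[18,0,0],"gripper":0},{"rot":[0,0,0],"offset":[8,0,0],"gripper":0},{"rot":[0,0,0],"offset":[0,0,0],"gripper":0},{"rot":[0,0,0],"offset":[0,0,0],"gripper":0},{"rot":[0,0,0],"offset":[0,0,0],"gripper":0}]'
```

```text
time: 16.4
tool_pos: [0.5299, 0.2495, 0.1805]
orientation: [0.001, 0.706, 0.0, 0.708]
wrist_force: [-0.5, 0.6, -0.7]
gripper_width: 0.0856
```

```bash
python3 -m pendant '[{"rot":[0,0,0],"offset":[3,0,0],"gripper":0},{"rot":[0,0,0],"offset":[0,0,0],"gripper":0},{"rot":[0,0,0],"offset":[0,0,0],"gripper":0},{"rot":[0,0,0],"offset":[0,0,0],"gripper":255},{"rot":[0,0,0],"offset":[0,0,0],"gripper":255},{"rot":[0,0,0],"offset":[0,0,0],"gripper":255},{"rot":[0,0,0],"offset":[0,0,0],"gripper":255},{"rot":[0,0,0],"offset":[0,0,0],"gripper":255},{"rot":[0,0,0],"offset":[0,0,0],"gripper":255},{"rot":[0,0,0],"offset":[0,0,0],"gripper":255},{"rot":[0,0,0],"offset":[0,0,0],"gripper":255}]'
python3 - <<'E'
from h import *
look("wrist","wrist12")
E
python3 -m pendant '[{"rot":[0,0,0],"offset":[-10,0,0],"gripper":255},{"rot":[0,0,0],"offset":[-20,0,0],"gripper":255},{"rot":[0,0,0],"offset":[-30,0,0],"gripper":255},{"rot":[0,0,0],"offset":[-40,0,0],"gripper":255},{"rot":[0,0,0],"offset":[-40,0,0],"gripper":255},{"rot":[0,0,0],"offset":[-20,0,0],"gripper":255},{"rot":[0,0,0],"offset":[0,0,0],"gripper":255},{"rot":[0,0,0],"offset":[0,0,0],"gripper":255},{"rot":[0,0,0],"offset":[0,0,0],"gripper":255}]'
cat >> h.py <<'E'
def inhand(im,k,depth=.138):
    m=wmask(im,k); K=camera_params("wrist")["mtx"];H=camera_params("wrist")["hand_eye"]
    def tool(px):
        px=np.atleast_2d(np.float64(px)); n=(px-[K[0,2],K[1,2]])/K[0,0]; th=np.linalg.norm(n,axis=1)
        d=np.c_[n/th[:,None]*np.sin(th)[:,None],np.cos(th)]@H[:3,:3].T; c=H[:3,3]
        return (c+d*((depth-c[0])/d[:,0])[:,None])[:,1:]*1000
    L=[];Rr=[];f=[]
    for r in range(110,270,5):
        x=np.flatnonzero(m[int((r+.5)*4),170*4:390*4])+680
        L.append(((x[0]+.5)/4-.5,r));Rr.append(((x[-1]+.5)/4-.5,r))
    for c in range(220,345,5):
        y=np.flatnonzero(m[60*4:,int((c+.5)*4)])+240
        f.append((c,(y[0]+.5)/4-.5))
    for e in(tool(L),tool(Rr)):
        q=np.polyfit(e[:,1],e[:,0],1); print("slope",np.rad2deg(np.arctan(q[0])).round(2),"y0",q[1].round(2),"yend",np.polyval(q,-90).round(2))
    print("end z",np.median(tool(f)[:,1]).round(2))
E
python3 - <<'E'
from h import *
st,im=look("wrist","wrist13"); inhand(im,"orange")
E
```

```text
time: 17.5
tool_pos: [0.5293, 0.2492, 0.176]
orientation: [0.0, 0.707, -0.0, 0.707]
wrist_force: [-1.1, -0.5, 5.0]
gripper_width: 0.0594
t 17.5 tcp [529.3 249.2 176. ] a 89.97 x [ 0.  0. -1.] F [-1.1 -0.5  5. ] w 59.4
time: 18.45
tool_pos: [0.529, 0.2491, 0.3335]
orientation: [-0.0, 0.708, -0.001, 0.706]
wrist_force: [0.6, -0.9, -2.5]
gripper_width: 0.0595
t 18.45 tcp [529.  249.1 333.5] a 89.97 x [-0.003 -0.001 -1.   ] F [ 0.6 -0.9 -2.5] w 59.5
slope 0.1 y0 -29.47 yend -29.62
slope 1.04 y0 31.13 yend 29.5
end z -89.32
```

View pics/wrist13.png

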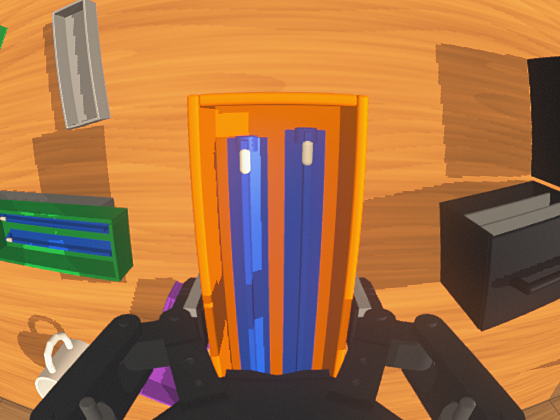

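Orange is gripped (59.5 mm) with end at tool z about -89.3 and lateral offset about 0; the right-edge fit is disturbed by shadowed wood, so I don't use it. Carrying it above the grey, target TCP (549.6, -10.8), a = -3.9°.

```bash
python3 -m pendant '[{"rot":[0,0,0],"offset":[0,-20,2],"gripper":255},{"rot":[0,0,0],"offset":[0,-40,3],"gripper":255},{"rot":[0,0,0],"offset":[0,-40,3],"gripper":255},{"rot":[0,0,0],"offset":[0,-40,3],"gripper":255},{"rot":[0,0,0],"offset":[0,-40,3],"gripper":255},{"rot":[0,0,0],"offset":[0,-40,3],"gripper":255},{"rot":[0,0,0],"offset":[0,-25,2.6],"gripper":255},{"rot":[0,0,0],"offset":[0,-14.9,1],"gripper":255}]'
python3 -m pendant '[{"rot":[5,0,0],"offset":[0,0,0],"gripper":255},{"rot":[8,0,0],"offset":[0,0,0],"gripper":255},{"rot":[8,0,0],"offset":[0,0,0],"gripper":255},{"rot":[8,0,0],"offset":[0,0,0],"gripper":255},{"rot":[8,0,0],"offset":[0,0,0],"gripper":255},{"rot":[8,0,0],"offset":[0,0,0],"gripper":255},{"rot":[8,0,0],"offset":[0,0,0],"gripper":255},{"rot":[8,0,0],"offset":[0,0,0],"gripper":255},{"rot":[8,0,0],"offset":[0,0,0],"gripper":255},{"rot":[8,0,0],"offset":[0,0,0],"gripper":255},{"rot":[8,0,0],"offset":[0,0,0],"gripper":255},{"rot":[5,0,0],"offset":[0,0,0],"gripper":255},{"rot":[3.9,0,0],"offset":[0,0,0],"gripper":255},{"rot":[0,0,0],"offset":[0,0,0],"gripper":255},{"rot":[0,0,0],"offset":[0,0,0],"gripper":255},{"rot":[0,0,0],"offset":[0,0,0],"gripper":255}]'
python3 - <<'E'
from h import *
st,im=look("wrist","wrist14"); inhand(im,"orange")
E
```

```text
time: 19.3
tool_pos: [0.5495, -0.0127, 0.3343]
orientation: [0.001, 0.708, -0.001, 0.706]
wrist_force: [-1.1, 1.0, -1.7]
gripper_width: 0.0591
time: 20.9
tool_pos: [0.5497, -0.0105, 0.3354]
orientation: [-0.516, -0.483, 0.516, -0.483]
wrist_force: [-0.1, 0.0, -1.6]
gripper_width: 0.0593
t 20.9 tcp [549.7 -10.5 335.4] a -3.82 x [-0.001  0.    -1.   ] F [-0.1  0.  -1.6] w 59.3
slope 0.01 y0 -31.05 yend -31.06
slope -0.16 y0 28.69 yend 28.94
end z -88.12
```

View pics/wrist14.png

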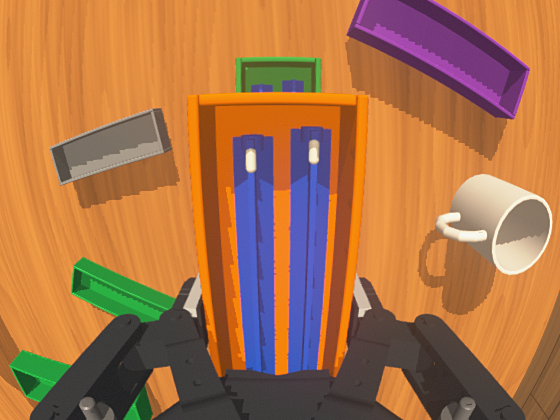

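Run:
```python
from h import *
for n in("wrist6","wrist13","wrist14"):
    im=cv2.cvtColor(cv2.imread(f"pics/{n}.png"),cv2.COLOR_BGR2RGB); m=wmask(im,"green" if n=="wrist6" else "orange")
    for r in(130,180,230):
        x=np.flatnonzero(m[int((r+.5)*4),680:1560])+680; print(n,r,x[0]/4,x[-1]/4)
im2=[cv2.resize(cv2.cvtColor(cv2.imread(f"pics/{n}.png"),cv2.COLOR_BGR2RGB)[90:160,180:376],None,fx=4,fy=4) for n in("wrist13","wrist14")]
save("pics/z14.png",np.vstack(im2))
```

```text
wrist6 130 190.75 366.5
wrist6 180 193.25 363.5
wrist6 230 196.75 359.0
wrist13 130 188.25 367.5
wrist13 180 191.0 364.75
wrist13 230 195.0 360.75
wrist14 130 188.0 367.0
wrist14 180 191.0 364.25
wrist14 230 194.75 360.0
```

View pics/z14.png

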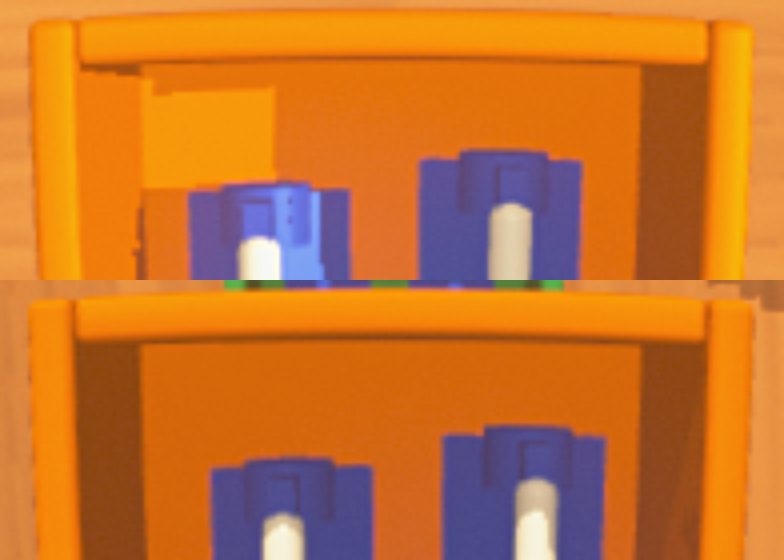

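The tray has not shifted in the hand: edge columns (188, 367) are the same in both pictures, so the differing fit numbers came from outliers. Descending.

```bash
python3 -m pendant '[{"rot":[0,0,0],"offset":[25,0,0],"gripper":255},{"rot":[0,0,0],"offset":[30,0,0],"gripper":255},{"rot":[0,0,0],"offset":[20,0,0],"gripper":255},{"rot":[0,0,0],"offset":[3,0,0],"gripper":255},{"rot":[0,0,0],"offset":[0,0,0],"gripper":255},{"rot":[0,0,0],"offset":[0,0,0],"gripper":255},{"rot":[0,0,0],"offset":[0,0,0],"gripper":255}]'
python3 -m pendant '[{"rot":[0,0,0],"offset":[4,0,0],"gripper":255},{"rot":[0,0,0],"offset":[3,0,0],"gripper":255},{"rot":[0,0,0],"offset":[2,0,0],"gripper":255},{"rot":[0,0,0],"offset":[1.5,0,0],"gripper":255},{"rot":[0,0,0],"offset":[0,0,0],"gripper":255},{"rot":[0,0,0],"offset":[0,0,0],"gripper":255},{"rot":[0,0,0],"offset":[0,0,0],"gripper":255}]'
python3 - <<'E'
from h import *
st,im=look("scene","scene15")
save("pics/z15.png",cv2.resize(im[180:280,220:340],None,fx=6,fy=6,interpolation=cv2.INTER_CUBIC))
E
```

```text
time: 21.65
tool_pos: [0.5501, -0.0107, 0.2592]
orientation: [0.517, 0.482, -0.516, 0.483]
wrist_force: [-0.7, -0.2, -2.7]
gripper_width: 0.0595
time: 22.35
tool_pos: [0.5498, -0.0107, 0.2473]
orientation: [0.517, 0.483, -0.517, 0.483]
wrist_force: [-0.1, -0.5, -3.3]
gripper_width: 0.0592
t 22.35 tcp [549.8 -10.7 247.3] a -3.93 x [ 0. -0. -1.] F [-0.1 -0.5 -3.3] w 59.2
```

View pics/z15.png

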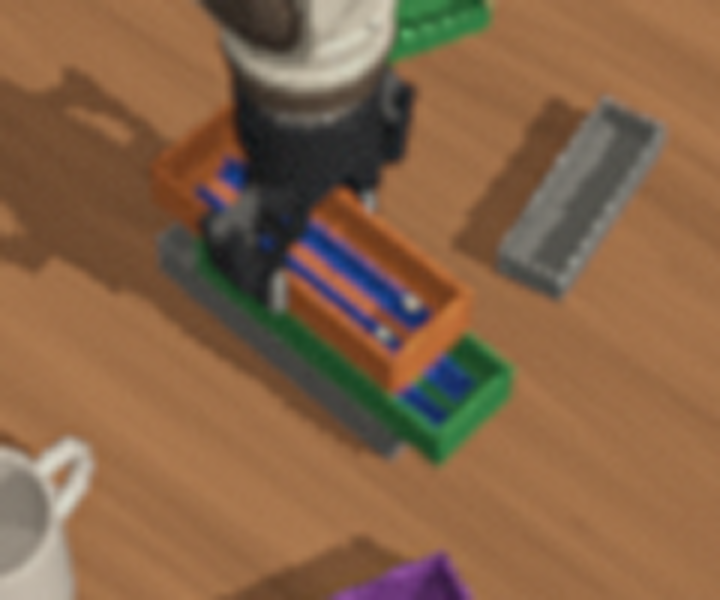

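The picture shows orange lined up over grey, with green's case-side end open at (455,385), and no contact yet. Lowering through the last 5 mm.

```bash
python3 -m pendant '[{"rot":[0,0,0],"offset":[1.5,0,0],"gripper":255},{"rot":[0,0,0],"offset":[1,0,0],"gripper":255},{"rot":[0,0,0],"offset":[1,0,0],"gripper":255},{"rot":[0,0,0],"offset":[0,0,0],"gripper":255},{"rot":[0,0,0],"offset":[0,0,0],"gripper":255}]'
python3 -m pendant '[{"rot":[0,0,0],"offset":[1,0,0],"gripper":255},{"rot":[0,0,0],"offset":[0.5,0,0],"gripper":255},{"rot":[0,0,0],"offset":[0,0,0],"gripper":255},{"rot":[0,0,0],"offset":[0,0,0],"gripper":255}]'
```

```text
time: 22.9
tool_pos: [0.5497, -0.0107, 0.2436]
orientation: [-0.517, -0.483, 0.517, -0.483]
wrist_force: [-0.1, -0.6, -1.9]
gripper_width: 0.0595
time: 23.3
tool_pos: [0.5497, -0.0108, 0.2422]
orientation: [-0.517, -0.483, 0.517, -0.483]
wrist_force: [-1.0, -1.1, -1.5]
gripper_width: 0.0594
```

```bash
python3 -m pendant '[{"rot":[0,0,0],"offset":[0.5,0,0],"gripper":255},{"rot":[0,0,0],"offset":[0.4,0,0],"gripper":255},{"rot":[0,0,0],"offset":[0,0,0],"gripper":255},{"rot":[0,0,0],"offset":[0,0,0],"gripper":255}]'
```

```text
time: 23.7
tool_pos: [0.5497, -0.0108, 0.2419]
orientation: [0.517, 0.482, -0.517, 0.483]
wrist_force: [-2.7, 0.1, 6.0]
gripper_width: 0.0592
```

Contact at z 241.9 (8 N), which is the 66 mm total height expected when seated. Releasing and rising.

```bash
python3 -m pendant '[{"rot":[0,0,0],"offset":[0,0,0],"gripper":128},{"rot":[0,0,0],"offset":[0,0,0],"gripper":0},{"rot":[0,0,0],"offset":[0,0,0],"gripper":0},{"rot":[0,0,0],"offset":[0,0,0],"gripper":0},{"rot":[0,0,0],"offset":[0,0,0],"gripper":0},{"rot":[0,0,0],"offset":[0,0,0],"gripper":0},{"rot":[0,0,0],"offset":[0,0,0],"gripper":0}]'
python3 -m pendant '[{"rot":[0,0,0],"offset":[-20,0,0],"gripper":0},{"rot":[0,0,0],"offset":[-40,0,0],"gripper":0},{"rot":[0,0,0],"offset":[-45,0,0],"gripper":0},{"rot":[0,0,0],"offset":[-45,0,0],"gripper":0},{"rot":[0,0,0],"offset":[-40,0,0],"gripper":0},{"rot":[0,0,0],"offset":[0,0,0],"gripper":0},{"rot":[0,0,0],"offset":[0,0,0],"gripper":0},{"rot":[0,0,0],"offset":[0,0,0],"gripper":0}]'
python3 - <<'E' 2>/dev/null
from h import *
st,im=look("wrist","wrist16")
trays(im,st,"orange",z=.105)
E
```

```text
time: 24.4
tool_pos: [0.5497, -0.0107, 0.2412]
orientation: [-0.517, -0.483, 0.517, -0.483]
wrist_force: [0.8, 0.4, 0.2]
gripper_width: 0.0854
time: 25.2
tool_pos: [0.5498, -0.0107, 0.43]
orientation: [-0.516, -0.483, 0.517, -0.482]
wrist_force: [0.3, 0.3, -1.1]
gripper_width: 0.0856
t 25.2 tcp [549.8 -10.7 430. ] a -3.93 x [-0.002  0.    -1.   ] F [ 0.3  0.3 -1.1] w 85.6
orange [278. 190.] [548.4 -12.1] [179.1  59.4] 86.09 [0.03, -0.03]
```

View pics/wrist16.png

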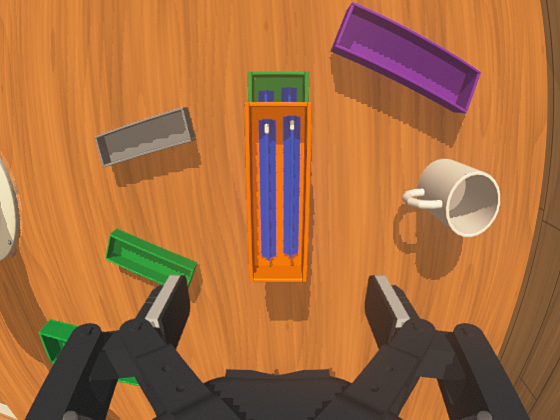

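```bash
python3 - <<'E' 2>/dev/null
from h import *
st=status.read_state()
im=cv2.cvtColor(cv2.imread("pics/wrist16.png"),cv2.COLOR_BGR2RGB); m=wmask(im,"green")
f=[]
for c in range(256,302,4):
    y=np.flatnonzero(m[200:480,int((c+.5)*4)])+200; f.append((c,y[0]/4))
e=onz(wray(f,st),.072)*1000; k=np.polyfit(e[:,0],e[:,1],1); print("green end y at x=551..:",e.mean(0).round(1),"slope deg",np.rad2deg(np.arctan(k[0])).round(1))
xs=[]
for r in range(80,96,3):
    x=np.flatnonzero(m[r*4,900:1300])+900; xs.append((x[0]/4,r)); xs.append((x[-1]/4,r))
s=onz(wray(xs,st),.072)*1000; print("green mid at end",s.reshape(-1,2,2).mean(1).mean(0).round(1),"width",np.diff(s.reshape(-1,2,2)[:,:,0]).mean().round(1))
a=[]
_,im=look("scene","scene17"); a.append(cv2.resize(im[190:290,220:340],None,fx=5,fy=5,interpolation=cv2.INTER_CUBIC))
st,im=look("side","side17"); 
save("pics/z17.png",a[0]); save("pics/z17s.png",cv2.resize(im[150:270,210:350],None,fx=5,fy=5,interpolation=cv2.INTER_CUBIC))
E
```

```text
green end y at x=551..: [556.6 108.4] slope deg -3.7
green mid at end [555.8  93. ] width 57.6
t 25.25 tcp [549.7 -10.7 429.8] a -3.92 x [-0.002  0.    -1.   ] F [-0.1 -0.5  0.2] w 85.3
t 25.3 tcp [549.7 -10.7 429.8] a -3.93 x [-0.002  0.    -1.   ] F [-0.7 -0.2  1. ] w 85.0
```

View pics/z17.png

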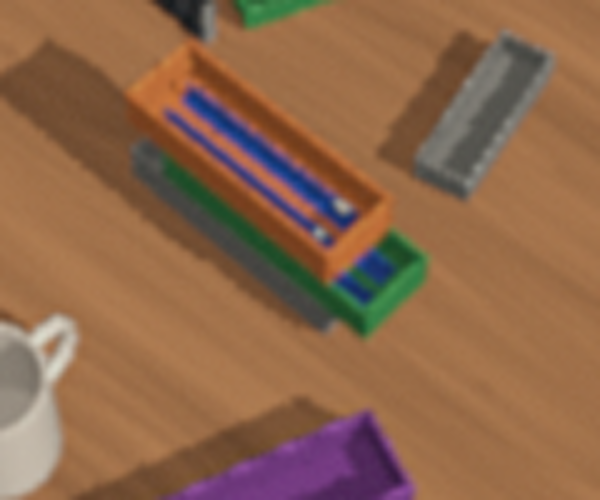

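View pics/z17s.png

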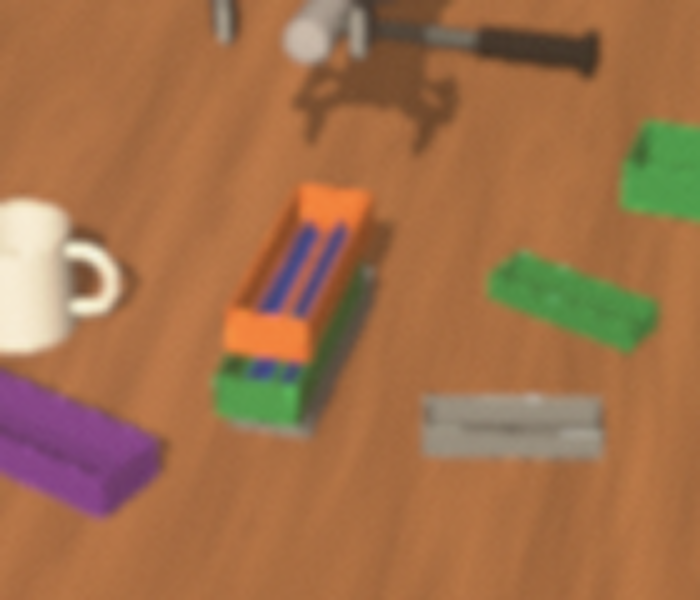

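View pics/scene17.png

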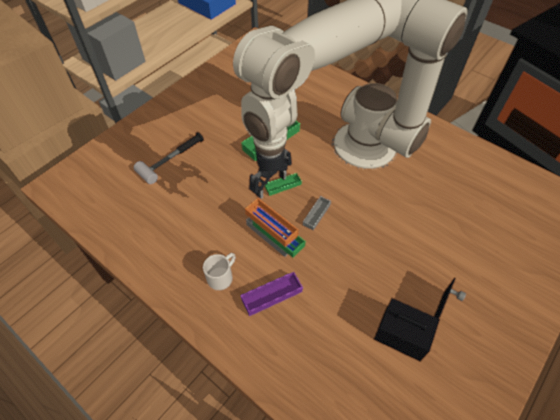

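Green's exposed end is at y 108.4 with a -3.7° slope, so its centre is still at about y 19 and it has not moved. Both views show a level zigzag stack with the pegs in their trays and the gripper well clear. The mug (218,271), mallet (170,158) and knob (461,295) are at their original pixels. Handing in.

```bash
python3 -c "
from plant import robot
print(robot.close_job())"
```

```text
the job is handed in; nothing more can be done
None
```

The three trays are stacked in the zigzag you asked for, and I handed the job in at about 25.3 s of the 54 s allowed. No verdict is reported back, so the figures below are from my own last checks.

| Check | Step along the tray | Sideways | Yaw difference | Seating contact |
|---|---|---|---|---|
| Green on grey | 31 mm towards the case | about 1 mm | 0.3° | at the 33 mm pitch |
| Orange on green | 32 mm back | about 0.5 mm | 0.1° | at the 66 mm total height |
| Orange over grey | about 1 mm off | about 1 mm | 0.2° | – |

- **Grey position:** these figures use grey's position measured before stacking. I did not re-measure it afterwards, but its visible end looked unmoved.
- **Last pictures:** the trays look level, the blue pegs are in their trays, and the gripper is open and clear above the stack. The mug, mallet and door knob are at their original pixels. The clear pegs are covered by the green tray and were not visible at the end.
- **Checks that disagreed:** the in-hand edge fits for the orange tray differed by about 1 mm because shadowed wood entered the colour mask. Raw edge columns showed it had not slipped, so I ignored those fits. Green measured about 1 mm from its commanded place, inside the fit's play.

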